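# Restock the sloped seasoning stand

## Robot

A 6-joint arm with a two-finger parallel gripper is mounted at the origin on the work surface. World frame = base frame: x ahead of the robot, y to its left, z up, the work surface at z = 0. Lengths are in m, angles in rad, forces in N, time in s.
With the tool pointing down it reaches from about 0.35 to 0.775 m from the base axis. Payload 7.3 kg.
Tool frame: the origin (TCP) lies at the very end of the fingers, on their centre line; the grasp point (between the pads) lies 19 mm behind it; z points along the fingers, x is the direction in which the jaws open and shut, and the axes are right-handed (so a half turn about z gives the same grasp; the last joint's range is limited). The gripper opens to 92 mm and grips with 3 to 60 N. Pads are 19 mm wide; open, the fingers measure 130 mm over their backs; the gripper's body (75 mm by 190 mm) begins 47 mm behind the grasp point.
Start: joints at [1.028, 0.342, 1.524, -0, 1.275, -0.146], TCP at [0.203, 0.484, 0.227] pointing down, gripper open.
Joint ranges: [-2.53, 2.53], [-0.77, 2.02], [0.04, 2.7], [-1, 4.14], [0.28, 2.66], [-3.11, 3.11]. Speed limits (rad/s): [2.57, 2.57, 3.14, 3.14, 3.14, 3.14].

## Interface

Orientations are given as [roll, pitch, yaw] about the fixed x, y, z axes, in that order (R = Rz(yaw) Ry(pitch) Rx(roll)).
In Python, from cell import robot, read_camera, nets gives the robot as it stands. The module is installed in compiled form; this text tells all that it offers.
- The arm moves only by the tool carry_out, never from a script. Its arguments are lists of equal length, an entry for each row: "translation": the shift along the tool's x, y, z in m, a list of three; "turn": the turn, a rotation vector about the tool's x, y, z in rad, a list of three; "gripper": the gripper's target within -1 to 1 (shut at 1, half-way at 0, fully open at -1). A call has 1 to 10 rows; each row shifts and turns the commanded pose from where the row before left it, along the tool's axes as they then stand; what a row does not reach is not made up. A row lasts 1/10 s, in which the tool goes at most 50 mm and 8.59 degrees, less where a joint would pass 70% of its speed; a pose out of reach is approached as far as the arm can. A call with a gripper value outside its range is refused whole. The fingers move at their own pace and stop on an object; "squeeze" is the grip in N (left out, the last holds). Time passes only in rows, so rows that do not move let the fingers close. It gives the time, the measured TCP pose, the force and the opening at its end, in the units of the state.
- robot.observe(): the state, without advancing time (a new reading comes with each control period).
- read_camera(name): name is "scene" or "top"; returns a dict with "img" (480x640x3 uint8, red, green, blue), "fx", "fy", "cx", "cy" (pixels), "distortion" ([k1, k2, p1, p2, k3] as OpenCV has them; the pictures are not rectified), "world_from_camera" (4x4, takes a point from camera to world coordinates). Camera axes: x right, y down, z forward; pixel columns grow to the right and rows downward; lengths in m; the calibration is good to about 2 mm. A picture is of the moment at which its call begins. There is no depth.
- robot.hand_in(): hands the job in, once; it reports no verdict.
Trained networks look in a picture, given as the dict that the camera call returned (one of the last four; its "shot" number tells which), for a name from the list of things; names that differ only in an ending like _2 or _b are one class to them, and where a whole thing is asked for, a point or a joint stands for the part that bears it (a point fixed in the world has none). Each returns a list of dicts, best first, with "score" (0 to 1); they miss things now and then, are a little off and sometimes report something else, mostly with a low value. They report only what shows in the picture. A call takes as long as a camera call.
- nets.regions_of(picture, name): "region" (480x640 bool, what is visible of it) and "pixel" ([column, row] in pixels, amid what is visible of it).
- nets.tip_of(picture, name): "pixel" ([column, row] in pixels: a listed point, or the origin of a listed thing).
The state is a dict: "time": time; "qpos": joint angles; "qvel": joint speeds; "joint_efforts": joint torques, N m; "tool_pos": TCP position; "tool_rot": TCP orientation; "contact_force": force on the tool from outside, world axes, zero at the start; "torque": the same for the moment, N m; "opening": finger opening in m.
Only numpy, scipy, OpenCV 4.12 (cv2) and the standard library are available. Lean on these libraries where they do the work, as an engineer would, in place of code of your own. Each camera call takes 0.05 s, during which the arm holds its last target. There are 200 camera calls.

## Task

Restock the seasoning stand: first clear it by putting the old grey, black-lidded tub into the wash-up basin and sliding the orange end stop all the way back to the right. Then set every coloured-lid tub on the sloped stand, long side along the slope and resting against the bottom lip, in one row that starts against the left cheek with each tub flush against its neighbour (in any order), and finally slide the end stop back up until it touches the last tub. Leave everything else on the counter where it is.

Things in the scene. Friction and masses are not known exactly. Their poses are not given: they have to be found in the camera images.
- deck: sloped top of the fixed steel seasoning stand, rising 25 degrees away from the robot. Origin: inner corner where deck surface, bottom lip and left cheek meet, 35 mm above the counter. x up the slope, z square out of the surface, y along the lip to the left; the row lies at negative y. Surface 125 mm (x) by 335 mm (-y). A seated tub has its x along deck x, its origin at x 50 mm, z 0.
- stand: the same stand as a whole, origin at the centre of its foot on the counter, z up, x away from the robot: 130 mm by 351 mm, back edge 90 mm high. Square to the deck surface its bottom lip stands 22 mm, left cheek 40 mm, right cheek 22 mm high, each 8 mm thick.
- gate (a joint): sliding orange end stop on the deck, m. It slides along the lip; 0: its face is 130 mm from the left cheek; it grows as the stop moves away from that cheek (to deck -y); 0.18: fully back at the right end, face 310 mm from the left cheek. Stays where it is left; about 1.5 N to slide.
- gate_tab (a point): grip point of the end stop: centre of its upright tab, which is 16 mm thick along deck x and 24 mm along deck y; the point lies 72 mm above the deck, the top of the tab 88 mm, the block below it is 45 mm high.
- gate_face (a point): point on the face of the end stop that meets the tubs, on the deck surface, 50 mm up from the lip.
- tub_red: closed steel tub with a red lid, 0.3 kg: 100 mm along x, 70 mm along y, 50 mm high; on the lid a fixed rib handle of the same colour, 16 mm thick along x, 46 mm long along y, top 86 mm above the underside. Origin: centre of the underside, z out of the lid. May be absent. Starts flat on the counter, right of the stand. Either end may face up the slope.
- tub_yellow: closed steel tub with a yellow lid, 0.3 kg: 100 mm along x, 70 mm along y, 50 mm high; on the lid a fixed rib handle of the same colour, 16 mm thick along x, 46 mm long along y, top 86 mm above the underside. Origin: centre of the underside, z out of the lid. May be absent. Starts flat on the counter, right of the stand. Either end may face up the slope.
- tub_green: closed steel tub with a green lid, 0.3 kg: 100 mm along x, 70 mm along y, 50 mm high; on the lid a fixed rib handle of the same colour, 16 mm thick along x, 46 mm long along y, top 86 mm above the underside. Origin: centre of the underside, z out of the lid. May be absent. Starts flat on the counter, right of the stand. Either end may face up the slope.
- tub_blue: closed steel tub with a blue lid, 0.3 kg: 100 mm along x, 70 mm along y, 50 mm high; on the lid a fixed rib handle of the same colour, 16 mm thick along x, 46 mm long along y, top 86 mm above the underside. Origin: centre of the underside, z out of the lid. May be absent. Starts flat on the counter, right of the stand. Either end may face up the slope.
- tub_grey: closed old tub with a black lid, 0.3 kg: 100 mm along x, 70 mm along y, 50 mm high; on the lid a fixed rib handle of the same colour, 16 mm thick along x, 46 mm long along y, top 86 mm above the underside. Origin: centre of the underside, z out of the lid. This is the old tub (its body is grey plastic instead of steel); it starts on the stand between the left cheek and the end stop.
- basin: blue open wash-up basin, fixed, 200 mm along its x, 155 mm along its y, 60 mm high, walls and floor 5 mm. Origin at the centre of its underside, z up.
- soy: amber bottle, 60 mm wide, 190 mm high; a bystander, leave it where it is. Origin at its underside.
- chilli_jar: red jar, 70 mm wide, 90 mm high; a bystander, leave it where it is. Origin at its underside.
- bowl: white bowl, 110 mm wide, 55 mm high; a bystander, leave it where it is. Origin at its underside.
- cup: blue cup, 70 mm wide, 80 mm high; a bystander, leave it where it is. Origin at its underside.
- spoon: steel spoon, 190 mm long, lying on the counter; a bystander, leave it where it is. Origin at its underside near the middle of its length.
- can: can with a green label, 72 mm wide, 85 mm high; a bystander, leave it where it is. Origin at its underside.
- whetstone: grey and brown whetstone block, 60 x 160 x 42 mm; a bystander, leave it where it is. Origin at its underside.

How it is judged:
By the outcome, as a careful person would: the job done as asked, in the order asked, and still so for the second after the job is handed in, with the robot touching nothing.
Of tub_red, tub_yellow, tub_green, tub_blue only 2 to 4 are there at a start; the rules pass over those that are not, and their reading is None.
At some moment in a run one of tub_red, tub_yellow, tub_green, tub_blue may be knocked a few centimetres aside while the robot is not near it.
Once in a run the grip may slacken for a moment while it holds something.
It also fails if it takes over 210 s, if anything falls off the work surface, if the arm or the gripper's body presses on something with over 40 N, if the wrist force passes 120 N, or if a joint passes its speed limit or range.

## Working session

There is one attempt and no reset: what is moved stays moved. The work goes in short steps, Python scripts to look and compute and a tool call to move; the robot and the scene stay as the last step left them, time stands still between calls to the robot, and variables do not carry over. Pictures are saved under pics/ and viewed, about 12 in all and at most 16, crops included, and the job is handed in when it is done.

Besides the shell and the picture viewer there is one more tool, called by a JSON object that holds its "api" and its "payload". carry_out: Moves the arm, as the interface text tells. Its arguments: {"type":"object","properties":{"translation":{"type":"array","items":{"type":"array","items":{"type":"number"}}},"turn":{"type":"array","items":{"type":"array","items":{"type":"number"}}},"gripper":{"type":"array","items":{"type":"number"}},"squeeze":{"type":"number"}},"required":["translation","turn","gripper"]}

```bash
mkdir -p pics; cat > h.py <<'E'
import numpy as np, cv2
from cell import robot, read_camera, nets
def K(p): return np.array([[p['fx'],0,p['cx']],[0,p['fy'],p['cy']],[0,0,1.]])
def ray(p,px):
    u=cv2.undistortPoints(np.array([[px]],float),K(p),np.array(p['distortion'],float))[0,0]
    T=np.array(p['world_from_camera']); d=T[:3,:3]@[u[0],u[1],1]; return T[:3,3],d
def atz(p,px,z):
    o,d=ray(p,px); return o+d*(z-o[2])/d[2]
def proj(p,X):
    T=np.linalg.inv(np.array(p['world_from_camera'])); X=np.atleast_2d(X)
    r,_=cv2.Rodrigues(T[:3,:3]); return cv2.projectPoints(X.astype(float),r,T[:3,3],K(p),np.array(p['distortion'],float))[0][:,0]
def save(p,n): cv2.imwrite('pics/'+n+'.png',p['img'][:,:,::-1])
E
python3 - <<'E'
from h import *
s=read_camera('scene');t=read_camera('top')
save(s,'s0');save(t,'t0')
for p,n in((s,'scene'),(t,'top')): print(n,np.round(p['world_from_camera'],3).tolist(),p['fx'])
for n in ['deck','stand','gate_tab','gate_face','tub_red','tub_yellow','tub_green','tub_blue','tub_grey','basin','soy','chilli_jar','bowl','cup','can','whetstone','spoon']:
    for p,q in((s,'s'),(t,'t')):
        r=nets.tip_of(p,n)
        print(n,q,[(np.round(x['pixel']).tolist(),round(x['score'],2),np.round(atz(p,x['pixel'],0)[:2],3).tolist()) for x in r[:2]])
print(robot.observe())
E
```

```text
scene [[-0.769, 0.408, -0.492, 1.167], [0.639, 0.511, -0.576, 0.725], [0.016, -0.757, -0.653, 0.94], [0.0, 0.0, 0.0, 1.0]] 614.4341379922552
top [[-0.012, -0.973, 0.229, 0.221], [-1.0, 0.013, 0.004, -0.004], [-0.007, -0.229, -0.973, 1.464], [0.0, 0.0, 0.0, 1.0]] 536.1679613088625
deck s [([484.0, 336.0], 0.87, [0.429, 0.363])]
deck t [([182.0, 273.0], 0.68, [0.473, 0.381])]
stand s [([398.0, 314.0], 0.67, [0.522, 0.215]), ([330.0, 389.0], 0.41, [0.742, 0.264])]
stand t [([353.0, 316.0], 0.7, [0.351, -0.093]), ([242.0, 259.0], 0.65, [0.512, 0.213])]
gate_tab s [([397.0, 240.0], 0.63, [0.369, 0.057]), ([360.0, 202.0], 0.5, [0.342, -0.097])]
gate_tab t [([262.0, 262.0], 0.72, [0.501, 0.155])]
gate_face s [([386.0, 272.0], 0.84, [0.457, 0.113])]
gate_face t [([262.0, 259.0], 0.76, [0.51, 0.157])]
tub_red s [([283.0, 187.0], 0.8, [0.451, -0.263])]
tub_red t [([414.0, 280.0], 0.91, [0.447, -0.265]), ([353.0, 319.0], 0.74, [0.342, -0.093])]
tub_yellow s []
tub_yellow t []
tub_green s [([228.0, 215.0], 0.55, [0.618, -0.259]), ([457.0, 327.0], 0.35, [0.455, 0.314])]
tub_green t [([411.0, 218.
[... 1112 characters left out ...]
[474.0, 258.0], 0.35, [0.504, -0.437])]
{'time': 1.8, 'qpos': array([ 1.02799546e+00,  3.41985868e-01,  1.52407301e+00,  9.43758868e-06,
        1.27542040e+00, -1.45988412e-01]), 'qvel': array([-0.00123232, -0.00071923,  0.00021083, -0.00063266,  0.0005177 ,
        0.00060671]), 'joint_efforts': array([ 2.94077449e-05, -4.31123686e+01, -2.44479418e+01,  7.18313386e-02,
        4.83452284e-02, -2.56506176e-06]), 'tool_pos': array([0.20288674, 0.4842404 , 0.22675729]), 'tool_rot': array([ 3.14158509e+00, -1.13481052e-04,  1.17398113e+00]), 'contact_force': array([-1.02106271,  0.00155255, -0.35697646]), 'torque': array([-0.00813971,  0.02795593, -0.0459627 ]), 'opening': 0.09175571755863157}
```

View pics/s0.png

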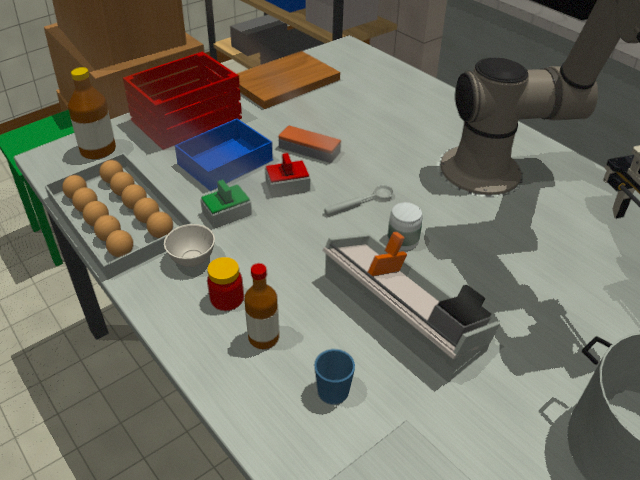

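View pics/t0.png

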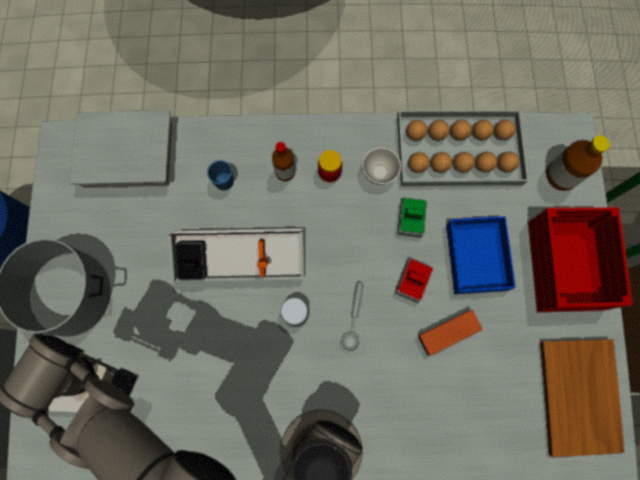

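The scene view shows the grey tub at (465,310) at the stand's left end, the orange stop at (390,258), the red tub at (288,175), the green tub at (226,205) and the basin at (224,155). The top view agrees: grey (190,260), stop (263,258), red (415,280), green (412,216). Only red and green are present. I'll fit the poses to the masks next.

```bash
cat > fit.py <<'E'
from h import *
from scipy.optimize import minimize
S=4
c,s=np.cos(np.radians(25)),np.sin(np.radians(25))
def box(x0,x1,y0,y1,z0,z1): return np.array([[x,y,z] for x in(x0,x1) for y in(y0,y1) for z in(z0,z1)],float)
def Rz(a): return np.array([[np.cos(a),-np.sin(a),0],[np.sin(a),np.cos(a),0],[0,0,1]])
TUB=[box(-.05,.05,-.035,.035,0,.05),box(-.008,.008,-.023,.023,.05,.086)]
BAS=[box(-.1,.1,-.0775,.0775,0,.06)]
D=np.array([[c,0,-s],[0,1,0],[s,0,c]])
def deckw(P,st): # deck pts -> world; st = deck origin x,y,yaw
    return (np.asarray(P)@D.T+[0,0,.035])@Rz(st[2]).T+[st[0],st[1],0]
def onfloor(parts,x): return [p@Rz(x[2]).T+[x[0],x[1],0] for p in parts]
def stand(st):
    out=[]
    wedge=box(-.0,.125,-.335,0,0,0); w=deckw(wedge,st); f=w.copy(); f[:,2]=0; out.append(np.vstack([w,f]))
    for b in(box(-.008,0,-.343,.008,-.0,.022),box(-.008,.125,0,.008,0,.04),box(-.008,.125,-.343,-.335,0,.022)):
        w=deckw(b,st); f=deckw(b*[1,1,0],st); f[:,2]=0; out.append(np.vstack([w,f]))
    return out
def render(p,parts):
    m=np.zeros((480*S,640*S),np.uint8)
    for P in parts:
        q=(proj(p,P)+.5)*S-.5; h=cv2.convexHull(q.astype(np.float32)); cv2.fillConvexPoly(m,np.round(h*16).astype(np.int32),1,shift=4)
    return m
def crop(pics,masks):
    out=[]
    for p,m in zip(pics,masks): out.append(cv2.resize(m.astype(np.uint8),None,fx=S,fy=S,interpolation=cv2.INTER_NEAREST))
    return out
def fit(pics,masks,model,x0,steps):
    M=crop(pics,masks)
    def f(x): return sum((render(p,model(x))!=m).sum() for p,m in zip(pics,M))/S**2
    x0=np.array(x0,float); sim=np.vstack([x0]+[x0+np.eye(len(x0))[i]*steps[i] for i in range(len(x0))])
    r=minimize(f,x0,method='Nelder-Mead',options=dict(initial_simplex=sim,maxfev=150,xatol=2e-4,fatol=.3))
    return r.x,r.fun,sum(m.sum() for m in M)/S**2
def reg(p,n,near=None):
    r=nets.regions_of(p,n)
    if not r: return np.zeros((480,640),bool)
    if near is not None: r=[x for x in r if np.hypot(*(np.array(x['pixel'])-near))<60] or r
    return r[0]['region']
E
cat > m1.py <<'E'
from fit import *
s=read_camera('scene');t=read_camera('top'); P=[s,t]
for n,x0 in (('tub_red',(.447,-.264,-.35)),('tub_green',(.622,-.262,0.))):
    M=[reg(p,n,proj(p,[*x0[:2],.03])[0]) for p in P]
    print(n,[m.sum() for m in M],fit(P,M,lambda x:onfloor(TUB,x),x0,(.01,.01,.2)))
M=[reg(p,'basin') for p in P]
print('basin',fit(P,M,lambda x:onfloor(BAS,x),(.505,-.44,.05),(.01,.01,.1)))
rs=[[reg(p,n) for n in('stand','tub_grey','gate_tab')] for p in P]
print([[m.sum() for m in r] for r in rs])
M=[r[0]|r[1]|r[2] for r in rs]
def mod(x):
    st=x[:3]; yf=-.13-x[3]
    g=[deckw(box(.042,.058,-.024+yf,yf,.045,.088),st),deckw(box(.0,.1,yf-.024,yf,0,.045),st)]
    return stand(st)+g+[deckw(b+[.05,x[4],0],st) for b in TUB]
r=fit(P,M,mod,(.46,.375,0.,.06,-.04),(.01,.01,.05,.01,.01)); print('stand',r)
x=r[0]
for p,n in((s,'so'),(t,'to')):
    im=p['img'].copy()
    def dr(parts,col):
        for Q in parts: cv2.polylines(im,[cv2.convexHull(proj(p,Q).astype(np.float32)).astype(np.int32)],True,col,1)
    dr(mod(x),(0,255,255))
    cv2.imwrite('pics/'+n+'.png',cv2.resize((im[180:380,300:520] if n=='so' else im[210:300,150:330])[:,:,::-1],None,fx=3 if n=='so' else 4,fy=3 if n=='so' else 4))
for nm in('deck','gate_tab','gate_face'):
    A=[];b=[]
    for p in P:
        o,d=ray(p,nets.tip_of(p,nm)[0]['pixel']); d/=np.linalg.norm(d); Q=np.eye(3)-np.outer(d,d); A.append(Q);b.append(Q@o)
    X=np.linalg.lstsq(np.vstack(A),np.hstack(b),rcond=None)[0]; print(nm,X)
E
python3 m1.py
```

```text
tub_red [np.int64(1352), np.int64(1068)] (array([ 0.4390102 , -0.25866546, -0.4532449 ]), np.float64(207.3125), np.float64(2420.0))
tub_green [np.int64(0), np.int64(1070)] (array([ 0.61778596, -0.26159675, -0.16596861]), np.float64(1782.875), np.float64(1070.0))
basin (array([ 0.50833054, -0.44500455,  0.0510198 ]), np.float64(11477.0625), np.float64(11462.0))
[[np.int64(1758), np.int64(2125), np.int64(884)], [np.int64(292), np.int64(1079), np.int64(256)]]
stand (array([ 0.44804295,  0.34274312, -0.35750718,  0.12574924, -0.03127661]), np.float64(18376.0625), np.float64(6140.0))Traceback (most recent call last):
  File "m1.py", line 26, in <module>
    o,d=ray(p,nets.tip_of(p,nm)[0]['pixel']); d/=np.linalg.norm(d); Q=np.eye(3)-np.outer(d,d); A.append(Q);b.append(Q@o)
              ~~~~~~~~~~~~~~~~~^^^
IndexError: list index out of range
```

```bash
cat > m2.py <<'E'
from fit import *
s=read_camera('scene');t=read_camera('top'); P=[s,t]
def tri(a,b):
    A=[];B=[]
    for p,x in zip(P,(a,b)):
        o,d=ray(p,x); d/=np.linalg.norm(d); Q=np.eye(3)-np.outer(d,d); A.append(Q);B.append(Q@o)
    return np.linalg.lstsq(np.vstack(A),np.hstack(B),rcond=None)[0].round(4)
for nm in('deck','gate_tab','gate_face','tub_grey'):
    q=[nets.tip_of(p,nm) for p in P]
    if all(q): print(nm,tri(q[0][0]['pixel'],q[1][0]['pixel']))
    else: print(nm,[len(x) for x in q])
print('deck0',tri((484,336),(182,273)),'tab0',tri((397,240),(262,262)))
grad=[]
for p in P:
    g=cv2.GaussianBlur(p['img'],(0,0),1.2).astype(np.float32)
    gx=cv2.Sobel(g,cv2.CV_32F,1,0);gy=cv2.Sobel(g,cv2.CV_32F,0,1)
    grad.append((np.minimum(np.abs(gx).max(2),120),np.minimum(np.abs(gy).max(2),120)))
# edges in deck frame
E=[((-.008,-.343,.022),(-.008,.008,.022)),((0,-.335,.022),(0,0,.022)),((0,-.335,0),(0,-.19,0)),((.125,-.335,0),(.125,-.085,0)),
 ((-.008,.008,.04),(.125,.008,.04)),((0,0,.04),(.125,0,.04)),((-.008,-.343,.022),(.125,-.343,.022)),((0,-.335,.022),(.125,-.335,.022)),((0,-.335,0),(.125,-.335,0)),((.125,.008,.04),(.125,.008,0))]
def score(x):
    tot=0
    for p,(gx,gy) in zip(P,grad):
        for a,b in E:
            L=np.linspace(a,b,60); q=proj(p,deckw(L,x)); d=q[-1]-q[0]; l=np.hypot(*d)
            n=np.array([-d[1],d[0]])/l
            m=q.astype(np.float32)[None]
            v=abs(n[0])*cv2.remap(gx,m[...,0],m[...,1],1)+abs(n[1])*cv2.remap(gy,m[...,0],m[...,1],1)
            tot+=v.mean()*l
    return -tot
best=None
for x in np.arange(.43,.48,.004):
  for y in np.arange(.365,.395,.004):
    for a in np.arange(-.06,.061,.02):
      v=score((x,y,a))
      if best is None or v<best[0]: best=(v,(x,y,a))
print(best)
r=minimize(score,best[1],method='Nelder-Mead',options=dict(initial_simplex=np.array(best[1])+np.vstack([np.zeros(3),np.diag([.003,.003,.01])])))
x=r.x; print(r.fun,x)
ims=[]
for p,n in((s,'so'),(t,'to')):
    (a,b,c0,d),k=((190,375,310,510),3) if n=='so' else ((215,295,160,320),4)
    im=cv2.resize(p['img'][a:b,c0:d][:,:,::-1],None,fx=k,fy=k,interpolation=cv2.INTER_CUBIC)
    for e in E: 
        q=((proj(p,deckw(e,x))-[c0,a]+.5)*k).astype(int); cv2.line(im,tuple(map(int,q[0])),tuple(map(int,q[1])),(255,255,0),1)
    cv2.imwrite('pics/'+n+'.png',im)
for n,x0 in (('tub_red',(.447,-.264,-.4)),('tub_green',(.622,-.262,0.)),('basin',(.505,-.443,.05))):
    PP=[];M=[]
    for p in P:
        u=proj(p,[*x0[:2],.03])[0]
        for r in nets.regions_of(p,n):
            if np.hypot(*(r['pixel']-u))<15 and r['score']>.4: PP.append(p);M.append(r['region']);print(n,'scene' if p is s else 'top',r['region'].sum(),round(r['score'],2));break
    print(fit(PP,M,lambda x:onfloor(BAS if n=='basin' else TUB,x),x0,(.01,.01,.2)))
E
python3 m2.py
```

```text
deck [0.4621 0.3763 0.0362]
gate_tab [0.477  0.1521 0.1249]
gate_face [0.4996 0.1526 0.059 ]
tub_grey [0.5048 0.333  0.0617]
deck0 [0.4646 0.3739 0.0388] tab0 [0.4766 0.1441 0.1265]
(np.float64(-113624.6584264096), (np.float64(0.462), np.float64(0.381), np.float64(1.3877787807814457e-17)))
-114951.47886844234 [0.45965703 0.38161581 0.01373235]
tub_red scene 1375 0.89
tub_red top 1064 0.85
(array([ 0.44098511, -0.25812427, -0.43650935]), np.float64(206.5625), np.float64(2439.0))
tub_green scene 1579 0.93
tub_green top 1037 0.85
(array([ 0.61775616, -0.26170833, -0.14740164]), np.float64(238.875), np.float64(2616.0))
basin scene 4290 0.86
basin top 4616 0.62
(array([ 0.50829539, -0.44396614,  0.05101848]), np.float64(317.0), np.float64(8906.0))
```

View pics/so.png

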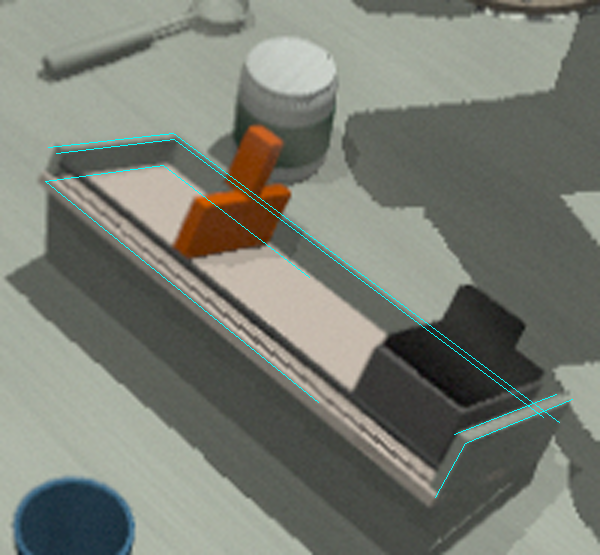

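View pics/to.png

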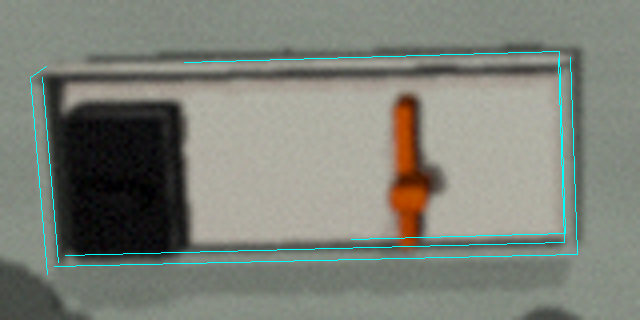

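```bash
cat > plan.py <<'E'
from h import *
from scipy.spatial.transform import Rotation as Ro
c,s=np.cos(np.radians(25)),np.sin(np.radians(25))
D0=np.array([.461,.376,.035]); YAW=.005
RD=Ro.from_euler('z',YAW).as_matrix()@np.array([[c,0,-s],[0,1,0],[s,0,c]])
TD=RD@np.diag([1,-1,-1])           # tool on deck: x=deck x, z=-deck normal
def TF(yaw): return Ro.from_euler('z',yaw).as_matrix()@np.diag([1.,-1,-1])
def deck(x,y,z): return D0+RD@np.array([x,y,z])
def go(pos,R,now=None):
    o=robot.observe(); R0=Ro.from_euler('xyz',o['tool_rot']).as_matrix(); p=np.array(o['tool_pos'])
    rv=Ro.from_matrix(R0.T@R).as_rotvec(); n=int(np.ceil(np.linalg.norm(rv)/.148))
    d=R.T@(np.array(pos)-p)
    print('now',p.round(4),o['tool_rot'].round(3),'F',o['contact_force'].round(1),'op',round(o['opening'],4),'t',round(o['time'],1))
    print('turn n',n,'per row',(rv/max(n,1)).round(4),'then shift in new axes',d.round(4),'rows>=',np.linalg.norm(d)/.05)
    q0=R0.T@(np.array(pos)-p); print('  shift in old axes',q0.round(4))
E
python3 -c "
from plan import *
go(deck(.05,-.043,.158),TD)"
```

```text
now [0.2029 0.4842 0.2267] [ 3.142 -0.     1.174] F [-0.2  0.2  0.1] op 0.092 t 3.4
turn n 9 per row [-0.0283  0.0428  0.1277] then shift in new axes [0.2024 0.1525 0.1246] rows>= 5.648483571884034
  shift in old axes [-0.048   0.277   0.0274]
```

{"api": "carry_out", "payload": {"translation": [[0,0,0],[0,0,0],[0,0,0],[0,0,0],[0,0,0],[0,0,0],[0,0,0],[0,0,0],[0,0,0],[0,0,0]], "turn": [[-0.0283,0.0428,0.1277],[-0.0283,0.0428,0.1277],[-0.0283,0.0428,0.1277],[-0.0283,0.0428,0.1277],[-0.0283,0.0428,0.1277],[-0.0283,0.0428,0.1277],[-0.0283,0.0428,0.1277],[-0.0283,0.0428,0.1277],[-0.0283,0.0428,0.1277],[0,0,0]], "gripper": [-1,-1,-1,-1,-1,-1,-1,-1,-1,-1], "squeeze": 40}}

```text
time: 4.35
tool_pos: [0.202, 0.4845, 0.2262]
tool_rot: [3.141, -0.436, 0.006]
contact_force: [-0.0, 0.4, -0.1]
opening: 0.0919
```

{"api": "carry_out", "payload": {"translation": [[0.0225,0.017,0.0138],[0.0225,0.017,0.0138],[0.0225,0.017,0.0138],[0.0225,0.017,0.0138],[0.0225,0.017,0.0138],[0.0225,0.017,0.0138],[0.0225,0.017,0.0138],[0.0225,0.017,0.0138],[0.0225,0.017,0.0138],[0,0,0]], "turn": [[0,0,0],[0,0,0],[0,0,0],[0,0,0],[0,0,0],[0,0,0],[0,0,0],[0,0,0],[0,0,0],[0,0,0]], "gripper": [-1,-1,-1,-1,-1,-1,-1,-1,-1,-1]}}

```text
time: 5.35
tool_pos: [0.4423, 0.3302, 0.1997]
tool_rot: [3.14, -0.436, 0.005]
contact_force: [-0.2, -0.3, -0.8]
opening: 0.0915
```

```bash
python3 -c "
from plan import *
go(deck(.05,-.043,.058),TD)"
```

```text
now [0.4423 0.3302 0.1997] [ 3.14  -0.436  0.005] F [-0.2 -0.3 -0.8] op 0.0915 t 5.3
turn n 1 per row [ 0.001  -0.0001  0.0004] then shift in new axes [-0.0024 -0.0027  0.0993] rows>= 1.9870053602380826
  shift in old axes [-0.0025 -0.0028  0.0993]
```

{"api": "carry_out", "payload": {"translation": [[-0.002,-0.003,0.025],[0,0,0.025],[0,0,0.025],[0,0,0.024],[0,0,0],[0,0,0],[0,0,0],[0,0,0],[0,0,0],[0,0,0]], "turn": [[0,0,0],[0,0,0],[0,0,0],[0,0,0],[0,0,0],[0,0,0],[0,0,0],[0,0,0],[0,0,0],[0,0,0]], "gripper": [-1,-1,-1,-1,-1,1,1,1,1,1], "squeeze": 40}}

```text
time: 6.35
tool_pos: [0.4797, 0.3359, 0.1098]
tool_rot: [-3.141, -0.437, 0.005]
contact_force: [-0.6, 0.1, -0.2]
opening: 0.0563
```

```bash
python3 -c "
from plan import *
o=robot.observe();print(o['contact_force'],o['opening'])
s=read_camera('scene');cv2.imwrite('pics/g1.png',cv2.resize(s['img'][200:400,320:600][:,:,::-1],None,fx=2.5,fy=2.5))
t=read_camera('top')"
```

```text
[-0.57597211  0.06222733 -0.23747654] 0.056279745903384436
```

View pics/g1.png

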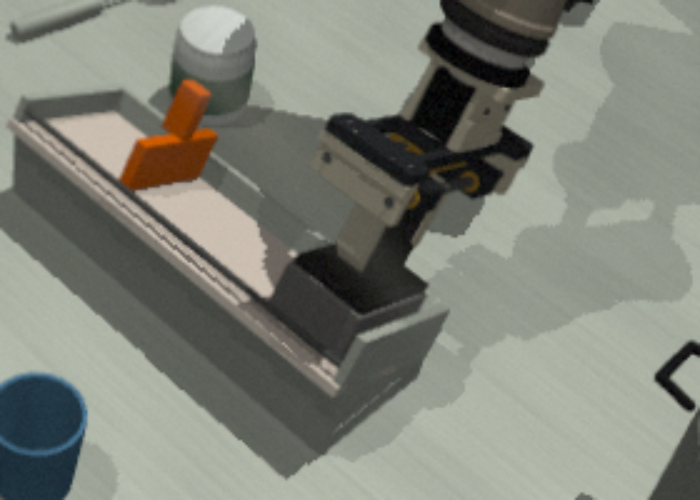

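Both fingers straddle the rib, around (370,250) in the crop, and are still closing. I'll finish the grip and lift.

{"api": "carry_out", "payload": {"translation": [[0,0,0],[0,0,0],[0,0,0],[0,0,0],[0,0,0],[0,0,0],[0,0,0],[0,0,0],[0,0,0],[0,0,0]], "turn": [[0,0,0],[0,0,0],[0,0,0],[0,0,0],[0,0,0],[0,0,0],[0,0,0],[0,0,0],[0,0,0],[0,0,0]], "gripper": [1,1,1,1,1,1,1,1,1,1]}}

```text
time: 7.45
tool_pos: [0.481, 0.336, 0.1102]
tool_rot: [-3.14, -0.439, 0.005]
contact_force: [5.0, -1.2, 4.0]
opening: 0.0156
```

{"api": "carry_out", "payload": {"translation": [[0,0,-0.015],[0,0,-0.02],[0,0,-0.03],[0,0,-0.03],[0,0,-0.03],[0,0,-0.03],[0,0,-0.03],[0,0,0],[0,0,0],[0,0,0]], "turn": [[0,0,0],[0,0,0],[0,0,0],[0,0,0],[0,0,0],[0,0,0],[0,0,0],[0,0,0],[0,0,0],[0,0,0]], "gripper": [1,1,1,1,1,1,1,1,1,1]}}

```text
time: 8.45
tool_pos: [0.4009, 0.3346, 0.2745]
tool_rot: [3.139, -0.433, 0.006]
contact_force: [0.9, 0.5, -3.5]
opening: 0.016
```

```bash
python3 -c "
from plan import *
go([.508,-.444,.28],TF(.05))"
```

```text
now [0.4009 0.3346 0.2745] [ 3.139 -0.433  0.006] F [ 0.9  0.5 -3.5] op 0.016 t 8.4
turn n 3 per row [ 0.004  -0.1443 -0.0146] then shift in new axes [ 0.068   0.783  -0.0055] rows>= 15.718382960281946
  shift in old axes [0.0953 0.7791 0.04  ]
```

{"api": "carry_out", "payload": {"translation": [[0,0,0],[0,0,0],[0,0,0],[0.004,0.045,0],[0.004,0.045,0],[0.004,0.045,0],[0.004,0.045,0],[0.004,0.045,0],[0.004,0.045,0],[0.004,0.045,0]], "turn": [[0.004,-0.144,-0.0146],[0.004,-0.144,-0.0146],[0.004,-0.144,-0.0146],[0,0,0],[0,0,0],[0,0,0],[0,0,0],[0,0,0],[0,0,0],[0,0,0]], "gripper": [1,1,1,1,1,1,1,1,1,1]}}

```text
time: 9.45
tool_pos: [0.445, 0.0198, 0.2746]
tool_rot: [-3.139, -0.002, 0.049]
contact_force: [0.7, -0.1, -2.3]
opening: 0.0155
```

{"api": "carry_out", "payload": {"translation": [[0.004,0.046,0],[0.004,0.046,0],[0.004,0.046,0],[0.004,0.046,0],[0.004,0.046,0],[0.004,0.046,0],[0.004,0.046,0],[0.004,0.046,0],[0.004,0.046,0],[0.004,0.046,0]], "turn": [[0,0,0],[0,0,0],[0,0,0],[0,0,0],[0,0,0],[0,0,0],[0,0,0],[0,0,0],[0,0,0],[0,0,0]], "gripper": [1,1,1,1,1,1,1,1,1,1]}}

```text
time: 10.45
tool_pos: [0.5077, -0.4377, 0.2725]
tool_rot: [-3.137, -0.002, 0.049]
contact_force: [0.9, 0.8, -2.2]
opening: 0.0157
```

```bash
python3 -c "
from plan import *
go([.508,-.444,.078],TF(.05))"
```

```text
now [ 0.5077 -0.4377  0.2725] [-3.137e+00 -2.000e-03  4.900e-02] F [ 0.9  0.8 -2.2] op 0.0157 t 10.4
turn n 1 per row [-0.0048 -0.0018 -0.0009] then shift in new axes [-0.      0.0063  0.1945] rows>= 3.892798555718783
  shift in old axes [-0.0004  0.0073  0.1945]
```

{"api": "carry_out", "payload": {"translation": [[0,0.006,0.03],[0,0,0.03],[0,0,0.03],[0,0,0.03],[0,0,0.03],[0,0,0.03],[0,0,0.015],[0,0,0.005],[0,0,0],[0,0,0]], "turn": [[0,0,0],[0,0,0],[0,0,0],[0,0,0],[0,0,0],[0,0,0],[0,0,0],[0,0,0],[0,0,0],[0,0,0]], "gripper": [1,1,1,1,1,1,1,1,1,1]}}

```text
time: 11.45
tool_pos: [0.5101, -0.4416, 0.0765]
tool_rot: [-3.141, -0.006, 0.05]
contact_force: [-0.6, 0.8, -2.4]
opening: 0.0154
```

{"api": "carry_out", "payload": {"translation": [[0,0,0],[0,0,0],[0,0,0],[0,0,0],[0,0,-0.03],[0,0,-0.04],[0,0,-0.04],[0,0,-0.04],[0,0,-0.04],[0,0,0]], "turn": [[0,0,0],[0,0,0],[0,0,0],[0,0,0],[0,0,0],[0,0,0],[0,0,0],[0,0,0],[0,0,0],[0,0,0]], "gripper": [-0.2,-0.2,-0.2,-0.2,-0.2,-0.2,-0.2,-0.2,-0.2,-0.2]}}

```text
time: 12.45
tool_pos: [0.5103, -0.4429, 0.273]
tool_rot: [3.134, -0.012, 0.05]
contact_force: [-0.5, 0.3, -1.0]
opening: 0.0549
```

```bash
python3 -c "
from plan import *
t=read_camera('top');s=read_camera('scene')
for n in('tub_grey','gate_tab'):
  for p in(t,s): print(n,[(np.round(r['pixel']),round(r['score'],2),atz(p,r['pixel'],.01 if n=='tub_grey' else .121).round(3)) for r in nets.tip_of(p,n)][:1])
go(deck(.05,-.228,.158),TD)"
```

```text
tub_grey [(array([260., 264.]), 0.74, array([0.494, 0.159, 0.01 ]))]
tub_grey [(array([223., 156.]), 0.84, array([ 0.502, -0.46 ,  0.01 ]))]
gate_tab [(array([262., 264.]), 0.6, array([0.475, 0.144, 0.121]))]
gate_tab [(array([395., 239.]), 0.91, array([0.471, 0.137, 0.121]))]
now [ 0.5083 -0.4409  0.2634] [-3.137e+00 -2.000e-03  5.000e-02] F [-0.5 -0.6  0.1] op 0.0548 t 12.8
turn n 3 per row [-0.0049  0.1447  0.0145] then shift in new axes [-0.0857 -0.5891  0.0308] rows>= 11.92159046308802
  shift in old axes [-0.0381 -0.5911  0.0669]
```

{"api": "carry_out", "payload": {"translation": [[0,0,0],[0,0,0],[0,0,0],[0,-0.045,0],[0,-0.045,0],[0,-0.045,0],[0,-0.045,0],[0,-0.045,0],[0,-0.045,0],[0,-0.045,0]], "turn": [[-0.0049,0.1447,0.0145],[-0.0049,0.1447,0.0145],[-0.0049,0.1447,0.0145],[0,0,0],[0,0,0],[0,0,0],[0,0,0],[0,0,0],[0,0,0],[0,0,0]], "gripper": [-0.2,-0.2,-0.2,-0.2,-0.2,-0.2,-0.2,-0.2,-0.2,-0.2]}}

```text
time: 13.75
tool_pos: [0.5064, -0.1245, 0.2636]
tool_rot: [3.14, -0.437, 0.005]
contact_force: [-0.1, 0.1, 0.8]
opening: 0.0553
```

{"api": "carry_out", "payload": {"translation": [[-0.0172,-0.045,0.006],[-0.0172,-0.045,0.006],[-0.0172,-0.045,0.006],[-0.0172,-0.045,0.006],[-0.0172,-0.045,0.006],[0,-0.036,0],[0,0,0],[0,0,0]], "turn": [[0,0,0],[0,0,0],[0,0,0],[0,0,0],[0,0,0],[0,0,0],[0,0,0],[0,0,0]], "gripper": [-0.2,-0.2,-0.2,-0.2,-0.2,-0.2,-0.2,-0.2]}}

```text
time: 14.55
tool_pos: [0.4401, 0.135, 0.1995]
tool_rot: [3.138, -0.437, 0.01]
contact_force: [-0.8, 0.1, -0.1]
opening: 0.0553
```

```bash
python3 -c "
from plan import *
go(deck(.05,-.233,.058),TD)
s=read_camera('scene');t=read_camera('top')
print([ (r['pixel'],r['score'],atz(p,r['pixel'],.121)) for p in(s,t) for r in nets.tip_of(p,'gate_tab')])
cv2.imwrite('pics/g2.png',cv2.resize(s['img'][180:400,280:560][:,:,::-1],None,fx=2.5,fy=2.5))"
```

```text
now [0.4401 0.135  0.1995] [ 3.138 -0.437  0.01 ] F [-0.8  0.1 -0.1] op 0.0553 t 14.6
turn n 1 per row [ 0.0014 -0.0005  0.0042] then shift in new axes [ 0.0005 -0.0079  0.1005] rows>= 2.0151638515504673
  shift in old axes [ 0.0005 -0.008   0.1004]
[([396.9, 243.2], 0.83, array([0.47715368, 0.14877296, 0.121     ])), ([403.2, 241.2], 0.62, array([0.46324007, 0.15251778, 0.121     ])), ([260.1, 264.2], 0.54, array([0.47363604, 0.14753791, 0.121     ]))]
```

View pics/g2.png

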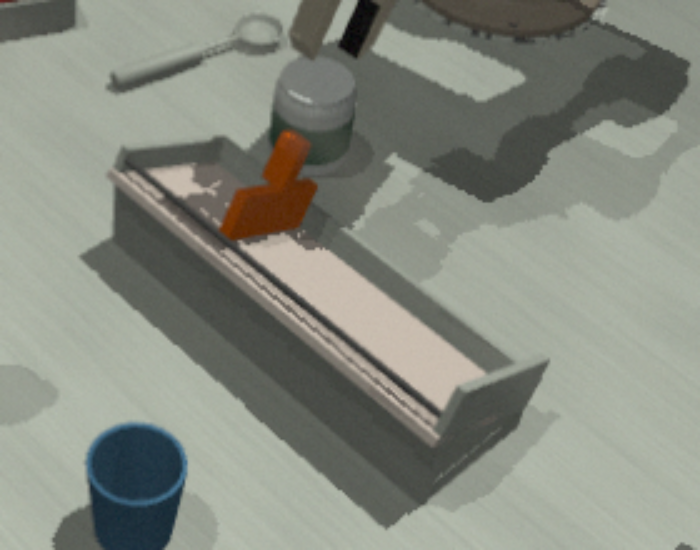

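The stand is empty. The stop's tab is at about (290,160) in the crop, with the fingers above it and clear.

{"api": "carry_out", "payload": {"translation": [[0,-0.012,0],[0,0,0.025],[0,0,0.025],[0,0,0.025],[0,0,0.025],[0,0,0],[0,0,0],[0,0,0],[0,0,0],[0,0,0]], "turn": [[0,0,0],[0,0,0],[0,0,0],[0,0,0],[0,0,0],[0,0,0],[0,0,0],[0,0,0],[0,0,0],[0,0,0]], "gripper": [-0.2,-0.2,-0.2,-0.2,-0.2,1,1,1,1,1], "squeeze": 20}}

```text
time: 15.75
tool_pos: [0.4833, 0.1463, 0.1108]
tool_rot: [3.139, -0.44, 0.006]
contact_force: [-0.4, -0.4, -0.7]
opening: 0.0197
```

{"api": "carry_out", "payload": {"translation": [[0,0,0],[0,0,0],[0,0,0],[0,0.01,0],[0,0.015,0],[0,0.015,0],[0,0.015,0],[0,0.015,0],[0,0,0],[0,0,0]], "turn": [[0,0,0],[0,0,0],[0,0,0],[0,0,0],[0,0,0],[0,0,0],[0,0,0],[0,0,0],[0,0,0],[0,0,0]], "gripper": [1,1,1,1,1,1,1,1,1,1]}}

```text
time: 16.75
tool_pos: [0.4827, 0.0758, 0.1101]
tool_rot: [3.139, -0.438, 0.005]
contact_force: [-4.9, -1.9, 5.6]
opening: 0.0161
```

{"api": "carry_out", "payload": {"translation": [[0,0.008,0],[0,0.006,0],[0,0.004,0],[0,0.003,0],[0,0.002,0],[0,0,0]], "turn": [[0,0,0],[0,0,0],[0,0,0],[0,0,0],[0,0,0],[0,0,0]], "gripper": [1,1,1,1,1,1]}}

```text
time: 17.35
tool_pos: [0.4828, 0.0561, 0.11]
tool_rot: [-3.141, -0.437, 0.007]
contact_force: [0.4, 26.7, 0.4]
opening: 0.0159
```

{"api": "carry_out", "payload": {"translation": [[0,0.002,0],[0,0.002,0],[0,0,0]], "turn": [[0,0,0],[0,0,0],[0,0,0]], "gripper": [1,1,1]}}

```text
time: 17.65
tool_pos: [0.4828, 0.0524, 0.1099]
tool_rot: [-3.141, -0.437, 0.007]
contact_force: [1.9, 28.1, -0.3]
opening: 0.0156
```

{"api": "carry_out", "payload": {"translation": [[0,-0.002,0],[0,0,0],[0,0,0],[0,0,0],[0,0,0],[0,0,-0.03],[0,0,-0.04],[0,0,-0.04],[0,0,-0.04],[0,0,0]], "turn": [[0,0,0],[0,0,0],[0,0,0],[0,0,0],[0,0,0],[0,0,0],[0,0,0],[0,0,0],[0,0,0],[0,0,0]], "gripper": [0,0,0,0,0,0,0,0,0,0]}}

```text
time: 18.65
tool_pos: [0.4209, 0.051, 0.2507]
tool_rot: [3.138, -0.448, 0.006]
contact_force: [0.0, 0.2, -0.9]
opening: 0.0462
```

```bash
cat > look.py <<'E'
from fit import *
from plan import go,TF,TD,deck
def tubs(which,tag=None):
    P=[read_camera('scene'),read_camera('top')]; out={}
    for n,x0 in which:
        for hint in (x0,):
            PP=[];M=[];u0=[]
            for p in P:
                u=proj(p,[*x0[:2],.03])[0]
                for r in nets.regions_of(p,n):
                    if np.hypot(*(r['pixel']-u))<45 and r['score']>.4 and 600<r['region'].sum()<2500: PP.append(p);M.append(r['region']);u0.append(atz(p,r['pixel'],.03));break
            if not M: print(n,'not seen'); continue
            xi=[*np.mean(u0,0)[:2],x0[2]]
            f=fit(PP,M,lambda x:onfloor(TUB,x),xi,(.01,.01,.2)); out[n]=f[0]; print(n,len(M),f[0].round(4),round(f[1]),int(f[2]))
    if tag:
        k=3; p=P[0]; a,b,c0,d=140,240,190,350
        im=cv2.resize(p['img'][a:b,c0:d][:,:,::-1],None,fx=4,fy=4,interpolation=cv2.INTER_CUBIC)
        for n in out:
            for Q in onfloor(TUB,out[n]): cv2.polylines(im,[((cv2.convexHull(proj(p,Q).astype(np.float32))-[c0,a]+.5)*4).astype(np.int32)],True,(255,255,0),1)
        p=P[1]; a,b,c0,d=190,310,380,440+60
        im2=cv2.resize(p['img'][a:b,c0:d][:,:,::-1],None,fx=4,fy=4,interpolation=cv2.INTER_CUBIC)
        for n in out:
            for Q in onfloor(TUB,out[n]): cv2.polylines(im2,[((cv2.convexHull(proj(p,Q).astype(np.float32))-[c0,a]+.5)*4).astype(np.int32)],True,(255,255,0),1)
        cv2.imwrite('pics/%sa.png'%tag,im); cv2.imwrite('pics/%sb.png'%tag,im2)
    return out,P
E
python3 -c "
from look import *
o,P=tubs([('tub_red',(.441,-.258,-.436)),('tub_green',(.618,-.262,-.147))],'tb')
go([o['tub_red'][0],o['tub_red'][1],.17],TF(o['tub_red'][2]))
for p in P: print([(np.round(r['pixel']),round(r['score'],2),atz(p,r['pixel'],.121).round(3)) for r in nets.tip_of(p,'gate_tab')])
"
```

```text
tub_red 2 [ 0.4403 -0.2586 -0.4443] 246 2381
tub_green 2 [ 0.6178 -0.2617 -0.1652] 209 2636
now [0.4196 0.0512 0.2441] [ 3.139 -0.435  0.006] F [-0.5 -0.3 -0.1] op 0.046 t 18.9
turn n 5 per row [-0.0191 -0.0857  0.0885] then shift in new axes [0.1518 0.2708 0.0741] rows>= 6.384242422031075
  shift in old axes [-0.0141  0.3097  0.076 ]
[(array([367., 220.]), 0.71, array([0.476, 0.062, 0.121]))]
[]
```

View pics/tba.png

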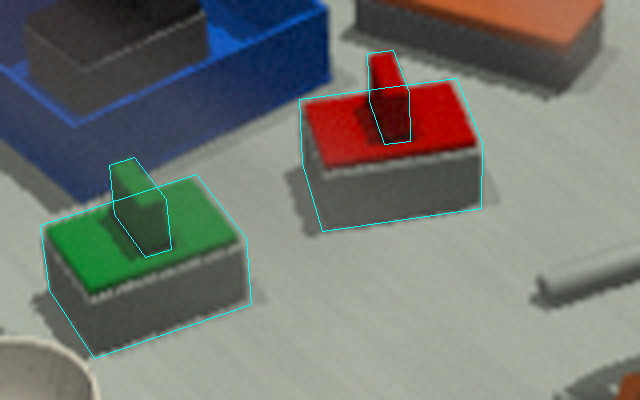

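View pics/tbb.png

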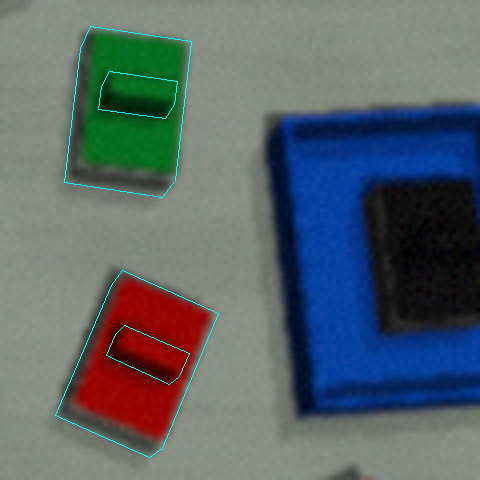

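The wireframes lie on both tubs: red at crop (390,150), green at (145,260). The grey tub sits inside the basin. I'll grasp red first.

{"api": "carry_out", "payload": {"translation": [[0,0,0],[0,0,0],[0,0,0],[0,0,0],[0,0,0],[0.038,0.0225,0.01],[0.038,0.0225,0.01],[0.038,0.0225,0.01],[0.038,0.0225,0.01],[0,0.045,0.01]], "turn": [[-0.0191,-0.0857,0.0885],[-0.0191,-0.0857,0.0885],[-0.0191,-0.0857,0.0885],[-0.0191,-0.0857,0.0885],[-0.0191,-0.0857,0.0885],[0,0,0],[0,0,0],[0,0,0],[0,0,0],[0,0,0]], "gripper": [-0.3,-0.3,-0.3,-0.3,-0.3,-0.3,-0.3,-0.3,-0.3,-0.3]}}

```text
time: 20.05
tool_pos: [0.5026, -0.138, 0.1936]
tool_rot: [-3.14, -0.003, -0.443]
contact_force: [0.8, -0.3, -0.6]
opening: 0.0599
```

{"api": "carry_out", "payload": {"translation": [[0,0.045,0.008],[0,0.045,0.008],[0,0.045,0.008],[0,0,0],[0,0,0]], "turn": [[0,0,0],[0,0,0],[0,0,0],[0,0,0],[0,0,0]], "gripper": [-0.3,-0.3,-0.3,-0.3,-0.3]}}

```text
time: 20.55
tool_pos: [0.4408, -0.2585, 0.1707]
tool_rot: [-3.139, -0.001, -0.447]
contact_force: [0.0, -0.0, -0.3]
opening: 0.0595
```

```bash
python3 -c "
from look import *
go([.4405,-.2586,.057],TF(-.444))
tubs([('tub_red',(.441,-.258,-.436))])
"
```

```text
now [ 0.4408 -0.2585  0.1707] [-3.139e+00 -1.000e-03 -4.470e-01] F [ 0.  -0.  -0.3] op 0.0595 t 20.6
turn n 1 per row [-0.0021 -0.0008 -0.0029] then shift in new axes [-0.0002  0.0003  0.1137] rows>= 2.2744251400758433
  shift in old axes [-0.0003  0.0005  0.1137]
tub_red not seen
```

{"api": "carry_out", "payload": {"translation": [[0,0,0.03],[0,0,0.03],[0,0,0.03],[0,0,0.018],[0,0,0.006],[0,0,0],[0,0,0],[0,0,0],[0,0,0],[0,0,0]], "turn": [[0,0,0],[0,0,0],[0,0,0],[0,0,0],[0,0,0],[0,0,0],[0,0,0],[0,0,0],[0,0,0],[0,0,0]], "gripper": [-0.3,-0.3,-0.3,-0.3,-0.3,1,1,1,1,1], "squeeze": 40}}

```text
time: 21.75
tool_pos: [0.442, -0.2581, 0.0584]
tool_rot: [-3.141, -0.004, -0.444]
contact_force: [0.3, 0.4, -0.6]
opening: 0.0243
```

{"api": "carry_out", "payload": {"translation": [[0,0,0],[0,0,0],[0,0,0],[0,0,-0.02],[0,0,-0.03],[0,0,-0.04],[0,0,-0.04],[0,0,-0.04],[0,0,0],[0,0,0]], "turn": [[0,0,0],[0,0,0],[0,0,0],[0,0,0],[0,0,0],[0,0,0],[0,0,0],[0,0,0],[0,0,0],[0,0,0]], "gripper": [1,1,1,1,1,1,1,1,1,1]}}

```text
time: 22.75
tool_pos: [0.4408, -0.2576, 0.2275]
tool_rot: [-3.14, -0.003, -0.444]
contact_force: [-0.4, 0.3, -5.4]
opening: 0.0157
```

```bash
python3 -c "
from plan import *
go(deck(.055,-.055,.137),TD)
"
```

```text
now [ 0.4408 -0.2576  0.2275] [-3.14e+00 -3.00e-03 -4.44e-01] F [-0.4  0.3 -5.4] op 0.0157 t 22.8
turn n 5 per row [ 0.0195  0.0852 -0.0884] then shift in new axes [-0.0052 -0.5785  0.0474] rows>= 11.609754991252546
  shift in old axes [-0.2376 -0.5277  0.0452]
```

{"api": "carry_out", "payload": {"translation": [[0,0,0],[0,0,0],[0,0,0],[0,0,0],[0,0,0],[0,-0.04,0],[0,-0.045,0],[0,-0.045,0],[0,-0.045,0],[0,-0.045,0]], "turn": [[0.0195,0.0852,-0.0884],[0.0195,0.0852,-0.0884],[0.0195,0.0852,-0.0884],[0.0195,0.0852,-0.0884],[0.0195,0.0852,-0.0884],[0,0,0],[0,0,0],[0,0,0],[0,0,0],[0,0,0]], "gripper": [1,1,1,1,1,1,1,1,1,1]}}

```text
time: 23.75
tool_pos: [0.4388, -0.0359, 0.2255]
tool_rot: [-3.138, -0.427, -0.002]
contact_force: [0.4, 0.2, -2.5]
opening: 0.0156
```

{"api": "carry_out", "payload": {"translation": [[0,-0.045,0],[0,-0.045,0],[0,-0.045,0],[0,-0.045,0],[0,-0.045,0],[0,-0.045,0],[0,-0.045,0],[0,-0.03,0],[0,0,0],[0,0,0]], "turn": [[0,0,0],[0,0,0],[0,0,0],[0,0,0],[0,0,0],[0,0,0],[0,0,0],[0,0,0],[0,0,0],[0,0,0]], "gripper": [1,1,1,1,1,1,1,1,1,1]}}

```text
time: 24.75
tool_pos: [0.4389, 0.3069, 0.2256]
tool_rot: [3.139, -0.427, 0.004]
contact_force: [0.0, -0.5, -4.6]
opening: 0.0156
```

```bash
python3 -c "
from plan import *
go(deck(.055,-.050,.068),TD)
s=read_camera('scene');cv2.imwrite('pics/g3.png',cv2.resize(s['img'][180:400,300:580][:,:,::-1],None,fx=2.5,fy=2.5))"
```

```text
now [0.4389 0.3069 0.2256] [ 3.139 -0.427  0.004] F [ 0.  -0.5 -4.6] op 0.0156 t 24.8
turn n 1 per row [ 0.0028  0.0091 -0.0011] then shift in new axes [-0.0052 -0.019   0.1142] rows>= 2.3185024749748857
  shift in old axes [-0.0041 -0.0193  0.1142]
```

View pics/g3.png

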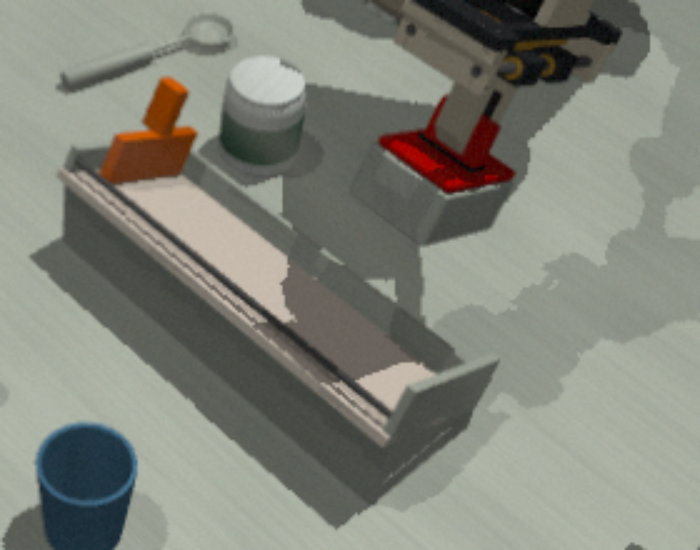

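The red tub is held and parallel to the deck, around (445,190) in the crop. The stop is fully back at (150,140). Lowering it.

{"api": "carry_out", "payload": {"translation": [[-0.005,-0.008,0.02],[0,-0.008,0.025],[0,0,0.03],[0,0,0.025],[0,0,0.014],[0,0,0],[0,0,0]], "turn": [[0.0028,0.0091,0],[0,0,0],[0,0,0],[0,0,0],[0,0,0],[0,0,0],[0,0,0]], "gripper": [1,1,1,1,1,1,1]}}

```text
time: 25.5
tool_pos: [0.4846, 0.3231, 0.1238]
tool_rot: [-3.137, -0.442, -0.0]
contact_force: [-0.4, -0.1, -2.7]
opening: 0.0161
```

{"api": "carry_out", "payload": {"translation": [[0,0,0.003],[0,0,0.003],[0,0,0.002],[0,0,0]], "turn": [[0,0,0],[0,0,0],[0,0,0],[0,0,0]], "gripper": [1,1,1,1]}}

```text
time: 25.9
tool_pos: [0.4879, 0.3237, 0.1162]
tool_rot: [-3.137, -0.442, 0.001]
contact_force: [-0.0, 0.1, -3.2]
opening: 0.0159
```

```bash
python3 -c "
from plan import *
go(deck(.05,-.035,.058),TD)
s=read_camera('scene');cv2.imwrite('pics/g4.png',cv2.resize(s['img'][200:380,400:600][:,:,::-1],None,fx=3,fy=3))"
```

```text
now [0.4879 0.3237 0.1162] [-3.137e+00 -4.420e-01  1.000e-03] F [-0.   0.1 -3.2] op 0.0159 t 25.9
turn n 1 per row [-0.0026 -0.0053 -0.004 ] then shift in new axes [-0.0084 -0.0174  0.0044] rows>= 0.3963241803775611
  shift in old axes [-0.0085 -0.0173  0.0044]
```

View pics/g4.png

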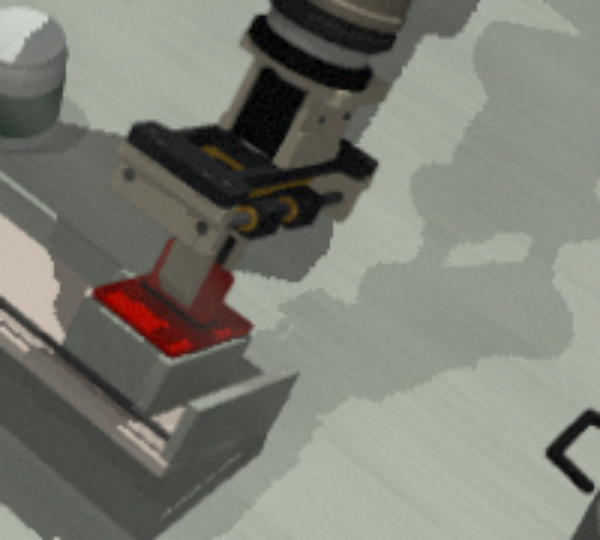

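{"api": "carry_out", "payload": {"translation": [[0,0,0.002],[0,0,0.001],[0,-0.004,0],[0,-0.004,0],[0,-0.003,0],[0,0,0]], "turn": [[-0.002,-0.005,-0.004],[0,0,0],[0,0,0],[0,0,0],[0,0,0],[0,0,0]], "gripper": [1,1,1,1,1,1]}}

```text
time: 26.55
tool_pos: [0.4892, 0.3353, 0.1136]
tool_rot: [-3.141, -0.437, 0.005]
contact_force: [0.8, 0.6, -3.5]
opening: 0.0155
```

{"api": "carry_out", "payload": {"translation": [[0,-0.002,0],[0,-0.002,0],[0,0,0]], "turn": [[0,0,0],[0,0,0],[0,0,0]], "gripper": [1,1,1]}}

```text
time: 26.85
tool_pos: [0.4892, 0.339, 0.1135]
tool_rot: [-3.141, -0.437, 0.005]
contact_force: [0.5, -0.7, -2.8]
opening: 0.0153
```

{"api": "carry_out", "payload": {"translation": [[0,-0.002,0],[0,-0.0015,0],[0,0,0]], "turn": [[0,0,0],[0,0,0],[0,0,0]], "gripper": [1,1,1]}}

```text
time: 27.15
tool_pos: [0.4892, 0.3424, 0.1135]
tool_rot: [-3.141, -0.437, 0.005]
contact_force: [0.4, -0.0, -3.1]
opening: 0.0156
```

{"api": "carry_out", "payload": {"translation": [[-0.002,0,0],[-0.002,0,0],[0,0,0]], "turn": [[0,0,0],[0,0,0],[0,0,0]], "gripper": [1,1,1]}}

```text
time: 27.45
tool_pos: [0.4851, 0.342, 0.1115]
tool_rot: [-3.141, -0.436, 0.005]
contact_force: [0.8, -0.7, -2.5]
opening: 0.0159
```

{"api": "carry_out", "payload": {"translation": [[0,-0.0015,0],[0,-0.0015,0],[0,0,0]], "turn": [[0,0,0],[0,0,0],[0,0,0]], "gripper": [1,1,1]}}

```text
time: 27.75
tool_pos: [0.4856, 0.3455, 0.1119]
tool_rot: [-3.141, -0.437, 0.005]
contact_force: [0.4, -0.1, -3.3]
opening: 0.0156
```

{"api": "carry_out", "payload": {"translation": [[-0.0015,0,0.001],[-0.0015,0,0.001],[0,0,0]], "turn": [[0,0,0],[0,0,0],[0,0,0]], "gripper": [1,1,1]}}

```text
time: 28.05
tool_pos: [0.4846, 0.3453, 0.1102]
tool_rot: [-3.14, -0.439, 0.005]
contact_force: [0.0, -3.1, 5.2]
opening: 0.016
```

{"api": "carry_out", "payload": {"translation": [[-0.0015,-0.001,-0.001],[-0.0015,0,0],[0,0,0]], "turn": [[0,0,0],[0,0,0],[0,0,0]], "gripper": [1,1,1]}}

```text
time: 28.35
tool_pos: [0.4815, 0.3464, 0.1093]
tool_rot: [-3.14, -0.439, 0.005]
contact_force: [3.5, -1.9, 1.6]
opening: 0.0159
```

{"api": "carry_out", "payload": {"translation": [[-0.0015,-0.001,0],[0,0,0]], "turn": [[0,0,0],[0,0,0]], "gripper": [1,1]}}

```text
time: 28.55
tool_pos: [0.4813, 0.347, 0.1093]
tool_rot: [-3.141, -0.441, 0.005]
contact_force: [8.0, -7.1, 2.0]
opening: 0.0158
```

Seated: about 8 N against the lip and 7 N against the cheek. Releasing.

{"api": "carry_out", "payload": {"translation": [[0,0.001,0],[0,0,0],[0,0,0],[0,0,0],[0,0,-0.015],[0,0,-0.03],[0,0,-0.035],[0,0,-0.035],[0,0,-0.035],[0,0,0]], "turn": [[0,0,0],[0,0,0],[0,0,0],[0,0,0],[0,0,0],[0,0,0],[0,0,0],[0,0,0],[0,0,0],[0,0,0]], "gripper": [0,0,0,0,0,0,0,0,0,0]}}

```text
time: 29.55
tool_pos: [0.4154, 0.3475, 0.2495]
tool_rot: [-3.134, -0.443, 0.004]
contact_force: [-1.0, 0.5, 0.2]
opening: 0.0458
```

```bash
python3 -c "
from look import *
o,P=tubs([('tub_green',(.618,-.262,-.165))])
go([*o['tub_green'][:2],.17],TF(o['tub_green'][2]))
s=P[0];cv2.imwrite('pics/g5.png',cv2.resize(s['img'][200:380,340:600][:,:,::-1],None,fx=3,fy=3))"
```

```text
tub_green 2 [ 0.6187 -0.2619 -0.1487] 190 2651
now [0.4152 0.3454 0.2429] [ 3.141 -0.435  0.005] F [-0.2 -0.8 -0.5] op 0.0457 t 29.8
turn n 4 per row [-0.0083 -0.1086  0.0379] then shift in new axes [0.2912 0.5705 0.0729] rows>= 12.892358783023393
  shift in old axes [0.1509 0.6083 0.1508]
```

View pics/g5.png

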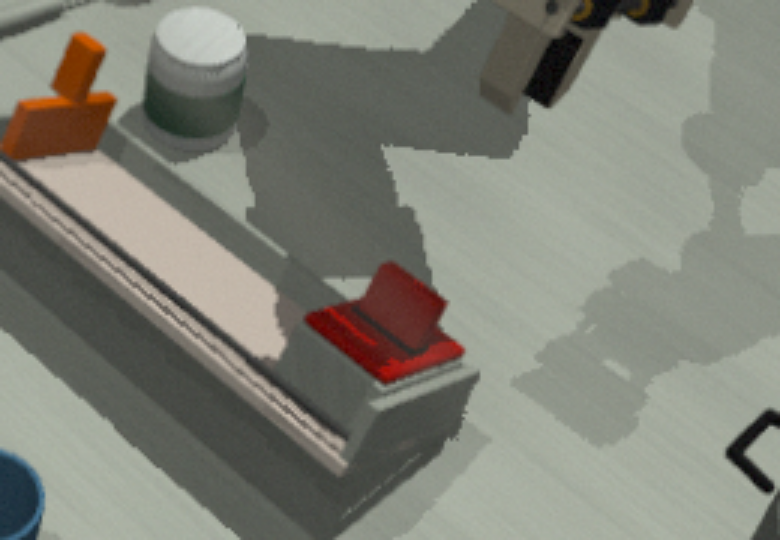

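The red tub sits flush at the left cheek and lip, around (385,330) in the crop. The green tub hasn't moved. Going for green.

{"api": "carry_out", "payload": {"translation": [[0,0,0],[0,0,0],[0,0,0],[0,0,0],[0.022,0.043,0],[0.022,0.043,0],[0.022,0.043,0],[0.022,0.043,0],[0.022,0.043,0],[0.022,0.043,0]], "turn": [[-0.0083,-0.1086,0.0379],[-0.0083,-0.1086,0.0379],[-0.0083,-0.1086,0.0379],[-0.0083,-0.1086,0.0379],[0,0,0],[0,0,0],[0,0,0],[0,0,0],[0,0,0],[0,0,0]], "gripper": [-0.3,-0.3,-0.3,-0.3,-0.3,-0.3,-0.3,-0.3,-0.3,-0.3]}}

```text
time: 30.75
tool_pos: [0.5079, 0.0688, 0.2421]
tool_rot: [-3.141, 0.002, -0.149]
contact_force: [0.5, 0.7, -0.3]
opening: 0.0597
```

{"api": "carry_out", "payload": {"translation": [[0.022,0.043,0.01],[0.022,0.043,0.01],[0.022,0.043,0.01],[0.022,0.043,0.01],[0.022,0.043,0.01],[0.022,0.043,0.01],[0.022,0.043,0.01],[0.005,0.0115,0.003],[0,0,0],[0,0,0]], "turn": [[0,0,0],[0,0,0],[0,0,0],[0,0,0],[0,0,0],[0,0,0],[0,0,0],[0,0,0],[0,0,0],[0,0,0]], "gripper": [-0.3,-0.3,-0.3,-0.3,-0.3,-0.3,-0.3,-0.3,-0.3,-0.3]}}

```text
time: 31.75
tool_pos: [0.6184, -0.2604, 0.1694]
tool_rot: [-3.139, 0.001, -0.149]
contact_force: [0.0, 0.5, 0.1]
opening: 0.0595
```

```bash
python3 -c "
from look import *
tubs([('tub_green',(.618,-.262,-.165))])
go([.6184,-.2618,.057],TF(-.15))"
```

```text
tub_green 1 [ 0.6173 -0.2644 -0.2148] 195 1532
now [ 0.6192 -0.2599  0.1713] [-3.141e+00 -2.000e-03 -1.470e-01] F [-0.5  0.1  0.4] op 0.0596 t 31.9
turn n 1 per row [-0.0009 -0.002   0.0031] then shift in new axes [-0.0005  0.002   0.1143] rows>= 2.2865481400388954
  shift in old axes [-0.0007  0.0021  0.1143]
```

{"api": "carry_out", "payload": {"translation": [[0,0.002,0.03],[0,0,0.03],[0,0,0.03],[0,0,0.018],[0,0,0.006],[0,0,0],[0,0,0],[0,0,0],[0,0,0],[0,0,0]], "turn": [[0,0,0],[0,0,0],[0,0,0],[0,0,0],[0,0,0],[0,0,0],[0,0,0],[0,0,0],[0,0,0],[0,0,0]], "gripper": [-0.3,-0.3,-0.3,-0.3,-0.3,1,1,1,1,1], "squeeze": 40}}

```text
time: 32.95
tool_pos: [0.6191, -0.2636, 0.0572]
tool_rot: [-3.141, -0.002, -0.149]
contact_force: [-0.4, -0.3, -0.1]
opening: 0.0244
```

{"api": "carry_out", "payload": {"translation": [[0,0,0],[0,0,0],[0,0,0],[0,0,-0.02],[0,0,-0.03],[0,0,-0.04],[0,0,-0.04],[0,0,-0.04],[0,0,0],[0,0,0]], "turn": [[0,0,0],[0,0,0],[0,0,0],[0,0,0],[0,0,0],[0,0,0],[0,0,0],[0,0,0],[0,0,0],[0,0,0]], "gripper": [1,1,1,1,1,1,1,1,1,1]}}

```text
time: 33.95
tool_pos: [0.6184, -0.2635, 0.2265]
tool_rot: [-3.141, -0.002, -0.149]
contact_force: [-0.2, 0.8, -2.5]
opening: 0.0159
```

```bash
sed -i 's/.461,.376,.035/.461,.381,.035/' plan.py; python3 -c "
from plan import *
go(deck(.055,-.125,.184),TD)
"
```

```text
now [ 0.6184 -0.2635  0.2265] [-3.141e+00 -2.000e-03 -1.490e-01] F [-0.2  0.8 -2.5] op 0.0159 t 34.0
turn n 4 per row [ 0.0082  0.1085 -0.0379] then shift in new axes [-0.1657 -0.5203 -0.0756] rows>= 11.02534907841001
  shift in old axes [-0.2597 -0.4862  0.0015]
```

{"api": "carry_out", "payload": {"translation": [[0,0,0],[0,0,0],[0,0,0],[0,0,0],[-0.0135,-0.042,-0.006],[-0.0135,-0.042,-0.006],[-0.0135,-0.042,-0.006],[-0.0135,-0.042,-0.006],[-0.0135,-0.042,-0.006],[-0.0135,-0.042,-0.006]], "turn": [[0.0082,0.1085,-0.0379],[0.0082,0.1085,-0.0379],[0.0082,0.1085,-0.0379],[0.0082,0.1085,-0.0379],[0,0,0],[0,0,0],[0,0,0],[0,0,0],[0,0,0],[0,0,0]], "gripper": [1,1,1,1,1,1,1,1,1,1]}}

```text
time: 34.95
tool_pos: [0.526, -0.0103, 0.2221]
tool_rot: [-3.14, -0.431, 0.004]
contact_force: [1.1, 0.1, -2.5]
opening: 0.0158
```

{"api": "carry_out", "payload": {"translation": [[-0.0135,-0.042,-0.006],[-0.0135,-0.042,-0.006],[-0.0135,-0.042,-0.006],[-0.0135,-0.042,-0.006],[-0.0135,-0.042,-0.006],[-0.0135,-0.042,-0.006],[-0.004,-0.016,-0.004],[0,0,0],[0,0,0]], "turn": [[0,0,0],[0,0,0],[0,0,0],[0,0,0],[0,0,0],[0,0,0],[0,0,0],[0,0,0],[0,0,0]], "gripper": [1,1,1,1,1,1,1,1,1]}}

```text
time: 35.85
tool_pos: [0.4323, 0.255, 0.2233]
tool_rot: [3.139, -0.433, 0.007]
contact_force: [-0.4, 0.9, -2.6]
opening: 0.0156
```

```bash
python3 -c "
from plan import *
go(deck(.055,-.120,.070),TD)
s=read_camera('scene');cv2.imwrite('pics/g6.png',cv2.resize(s['img'][180:380,300:560][:,:,::-1],None,fx=3,fy=3))"
```

```text
now [0.4323 0.255  0.2233] [ 3.139 -0.433  0.007] F [-0.4  0.9 -2.6] op 0.0156 t 35.9
turn n 1 per row [0.0013 0.0038 0.002 ] then shift in new axes [ 0.002  -0.0058  0.1131] rows>= 2.2651111559020474
  shift in old axes [ 0.0025 -0.006   0.1131]
```

View pics/g6.png

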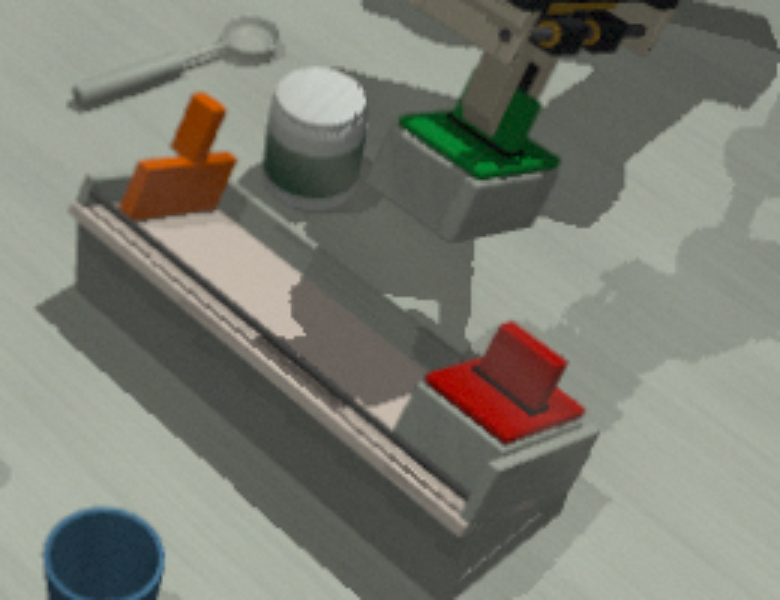

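The green tub is held square, around (480,150) in the crop. The red tub is seated at (505,390). Lowering green about 15 mm right of its neighbour.

{"api": "carry_out", "payload": {"translation": [[0.002,-0.005,0.02],[0,0,0.025],[0,0,0.03],[0,0,0.025],[0,0,0.013],[0,0,0.004],[0,0,0.003],[0,0,0.002],[0,0,0]], "turn": [[0.0013,0.0038,0.002],[0,0,0],[0,0,0],[0,0,0],[0,0,0],[0,0,0],[0,0,0],[0,0,0],[0,0,0]], "gripper": [1,1,1,1,1,1,1,1,1]}}

```text
time: 36.8
tool_pos: [0.4872, 0.2611, 0.1164]
tool_rot: [-3.139, -0.441, 0.003]
contact_force: [-0.3, -0.1, -2.3]
opening: 0.0156
```

{"api": "carry_out", "payload": {"translation": [[-0.001,-0.004,0],[-0.001,-0.004,0],[0,-0.002,0],[0,0,0]], "turn": [[0,0,0],[0,0,0],[0,0,0],[0,0,0]], "gripper": [1,1,1,1]}}

```text
time: 37.2
tool_pos: [0.4852, 0.2716, 0.115]
tool_rot: [-3.139, -0.44, 0.004]
contact_force: [0.5, -0.8, -2.0]
opening: 0.0155
```

```bash
python3 -c "
from plan import *
go(deck(.05,-.105,.058),TD)"
```

```text
now [0.4852 0.2716 0.115 ] [-3.139 -0.44   0.004] F [ 0.5 -0.8 -2. ] op 0.0155 t 37.2
turn n 1 per row [-0.0021 -0.004  -0.0013] then shift in new axes [-0.0052 -0.0046  0.0046] rows>= 0.1662023557192492
  shift in old axes [-0.0053 -0.0045  0.0046]
```

{"api": "carry_out", "payload": {"translation": [[0,0,0.002],[0,0,0.0015],[-0.0015,-0.0015,0],[-0.0015,-0.0015,0],[0,0,0]], "turn": [[-0.002,-0.004,-0.001],[0,0,0],[0,0,0],[0,0,0],[0,0,0]], "gripper": [1,1,1,1,1]}}

```text
time: 37.7
tool_pos: [0.4837, 0.274, 0.1102]
tool_rot: [3.141, -0.436, 0.004]
contact_force: [0.8, 0.6, -2.2]
opening: 0.0159
```

{"api": "carry_out", "payload": {"translation": [[-0.001,0,0.001],[-0.001,-0.001,0],[0,0,0]], "turn": [[0,0,0],[0,0,0],[0,0,0]], "gripper": [1,1,1]}}

```text
time: 38.0
tool_pos: [0.4826, 0.2746, 0.1087]
tool_rot: [3.141, -0.436, 0.004]
contact_force: [1.3, -2.5, -2.3]
opening: 0.0156
```

{"api": "carry_out", "payload": {"translation": [[-0.0005,0,0.001],[-0.001,-0.001,0],[0,0,0]], "turn": [[0,0,0],[0,0,0],[0,0,0]], "gripper": [1,1,1]}}

```text
time: 38.3
tool_pos: [0.4826, 0.2755, 0.1078]
tool_rot: [3.141, -0.438, 0.004]
contact_force: [3.7, -5.7, 0.3]
opening: 0.0158
```

{"api": "carry_out", "payload": {"translation": [[-0.001,0,0.0005],[-0.001,-0.001,0],[0,0,0]], "turn": [[0,0,0],[0,0,0],[0,0,0]], "gripper": [1,1,1]}}

```text
time: 38.6
tool_pos: [0.4824, 0.2761, 0.1079]
tool_rot: [3.141, -0.441, 0.004]
contact_force: [5.9, -10.3, 6.6]
opening: 0.0159
```

Lip, deck and neighbour all touch. Releasing.

{"api": "carry_out", "payload": {"translation": [[0,0.001,0],[0,0,0],[0,0,0],[0,0,0],[0,0,-0.015],[0,0,-0.03],[0,0,-0.035],[0,0,-0.035],[0,0,-0.03],[0,0,0]], "turn": [[0,0,0],[0,0,0],[0,0,0],[0,0,0],[0,0,0],[0,0,0],[0,0,0],[0,0,0],[0,0,0],[0,0,0]], "gripper": [0,0,0,0,0,0,0,0,0,0]}}

```text
time: 39.6
tool_pos: [0.4191, 0.2771, 0.2413]
tool_rot: [-3.137, -0.442, 0.004]
contact_force: [0.8, -0.0, -0.4]
opening: 0.0461
```

```bash
python3 -c "
from plan import *
go(deck(.05,-.325,.17),TD)
s=read_camera('scene');t=read_camera('top');cv2.imwrite('pics/g7.png',cv2.resize(s['img'][180:380,300:560][:,:,::-1],None,fx=3,fy=3))
for p in(s,t): print([(np.round(r['pixel']),round(r['score'],2),atz(p,r['pixel'],.121).round(3)) for r in nets.tip_of(p,'gate_tab')])"
```

```text
now [0.4191 0.2771 0.2413] [-3.137 -0.442  0.004] F [ 0.8 -0.  -0.4] op 0.0461 t 39.6
turn n 1 per row [-0.0039 -0.0058 -0.0013] then shift in new axes [0.0013 0.2213 0.0349] rows>= 4.4808137346907575
  shift in old axes [0.0014 0.2214 0.0341]
[]
[(array([290., 267.]), 0.82, array([0.466, 0.07 , 0.121])), (array([179., 273.]), 0.2, array([0.453, 0.356, 0.121]))]
```

View pics/g7.png

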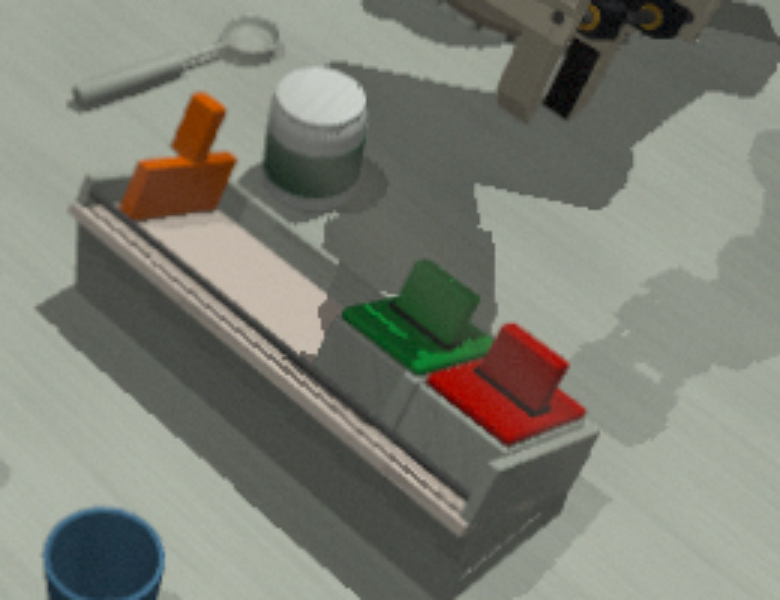

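Green and red sit in a flush row, at (420,320) and (505,390) in the crop, and the stop is still at the back. Now the stop.

{"api": "carry_out", "payload": {"translation": [[0.001,0.045,0],[0,0.045,0],[0,0.045,0],[0,0.045,0],[0,0.04,0],[0,0,0.03],[0,0,0.035],[0,0,0.035],[0,0,0.035],[0,0,0.012]], "turn": [[-0.004,-0.006,-0.001],[0,0,0],[0,0,0],[0,0,0],[0,0,0],[0,0,0],[0,0,0],[0,0,0],[0,0,0],[0,0,0]], "gripper": [0,0,0,0,0,0,0,0,0,0]}}

```text
time: 40.8
tool_pos: [0.4802, 0.0549, 0.1002]
tool_rot: [3.138, -0.421, 0.004]
contact_force: [2.5, -0.7, 1.8]
opening: 0.0459
```

{"api": "carry_out", "payload": {"translation": [[0,0,0],[0,0,0],[0,0,0],[0,0,0],[0,0,0],[0,0,0],[0,0,0]], "turn": [[0,0,0],[0,0,0],[0,0,0],[0,0,0],[0,0,0],[0,0,0],[0,0,0]], "gripper": [1,1,1,1,1,1,1], "squeeze": 20}}

```text
time: 41.5
tool_pos: [0.4842, 0.0552, 0.1069]
tool_rot: [3.137, -0.437, 0.005]
contact_force: [7.6, 0.9, -3.0]
opening: 0.0162
```

Gripped. Sliding towards the tubs, with the last stretch slow.

{"api": "carry_out", "payload": {"translation": [[0,-0.01,0],[0,-0.02,0],[0,-0.02,0],[0,-0.02,0],[0,-0.02,0],[0,-0.02,0],[0,-0.02,0],[0,-0.015,0],[0,-0.01,0],[0,0,0]], "turn": [[0,0,0],[0,0,0],[0,0,0],[0,0,0],[0,0,0],[0,0,0],[0,0,0],[0,0,0],[0,0,0],[0,0,0]], "gripper": [1,1,1,1,1,1,1,1,1,1]}}

```text
time: 42.5
tool_pos: [0.4834, 0.2124, 0.1068]
tool_rot: [3.14, -0.437, 0.006]
contact_force: [2.1, 1.0, 7.2]
opening: 0.0158
```

{"api": "carry_out", "payload": {"translation": [[0,-0.003,0],[0,-0.003,0],[0,-0.003,0],[0,0,0]], "turn": [[0,0,0],[0,0,0],[0,0,0],[0,0,0]], "gripper": [1,1,1,1]}}

```text
time: 42.9
tool_pos: [0.4834, 0.2202, 0.1068]
tool_rot: [3.14, -0.437, 0.005]
contact_force: [2.4, -0.0, 8.4]
opening: 0.0156
```

{"api": "carry_out", "payload": {"translation": [[0,-0.002,0],[0,-0.001,0],[0,0,0]], "turn": [[0,0,0],[0,0,0],[0,0,0]], "gripper": [1,1,1]}}

```text
time: 43.2
tool_pos: [0.4834, 0.2229, 0.1068]
tool_rot: [3.14, -0.436, 0.005]
contact_force: [3.2, -0.7, 7.8]
opening: 0.0161
```

{"api": "carry_out", "payload": {"translation": [[0,-0.0015,0],[0,-0.0015,0],[0,0,0]], "turn": [[0,0,0],[0,0,0],[0,0,0]], "gripper": [1,1,1]}}

```text
time: 43.5
tool_pos: [0.4834, 0.2251, 0.1068]
tool_rot: [3.138, -0.436, 0.005]
contact_force: [2.6, -6.6, 8.7]
opening: 0.0163
```

{"api": "carry_out", "payload": {"translation": [[0,-0.0015,0],[0,-0.001,0],[0,0,0]], "turn": [[0,0,0],[0,0,0],[0,0,0]], "gripper": [1,1,1]}}

```text
time: 43.8
tool_pos: [0.4833, 0.2254, 0.1068]
tool_rot: [3.135, -0.435, 0.004]
contact_force: [5.4, -18.8, 12.6]
opening: 0.0159
```

Contact: 19 N, and 170 mm of travel matches a 140 mm row. Opening straight from here and retreating.

{"api": "carry_out", "payload": {"translation": [[0,0,0],[0,0,0],[0,0,0],[0,0,0],[0,0,0],[0,0,-0.02],[0,0,-0.035],[0,0,-0.035],[0,0,-0.035],[0,0,-0.035]], "turn": [[0,0,0],[0,0,0],[0,0,0],[0,0,0],[0,0,0],[0,0,0],[0,0,0],[0,0,0],[0,0,0],[0,0,0]], "gripper": [0,0,0,0,0,0,0,0,0,0]}}

```text
time: 44.8
tool_pos: [0.4135, 0.2283, 0.2506]
tool_rot: [3.137, -0.429, 0.005]
contact_force: [0.4, -0.6, -0.6]
opening: 0.0457
```

{"api": "carry_out", "payload": {"translation": [[-0.04,-0.04,-0.02],[-0.04,-0.04,-0.02],[0,-0.04,0],[0,-0.04,0],[0,0,0]], "turn": [[0,0,0],[0,0,0],[0,0,0],[0,0,0],[0,0,0]], "gripper": [0,0,0,0,0]}}

```text
time: 45.3
tool_pos: [0.339, 0.3789, 0.2511]
tool_rot: [3.139, -0.43, 0.009]
contact_force: [0.3, 0.2, 1.0]
opening: 0.0457
```

```bash
python3 -c "
from look import *
import cv2
s=read_camera('scene');t=read_camera('top')
a=cv2.resize(s['img'][180:380,300:560][:,:,::-1],(780,600));cv2.imwrite('pics/f1.png',a)
cv2.imwrite('pics/f2.png',cv2.resize(t['img'][150:350,160:560][:,:,::-1],(800,400)))
for n in('soy','chilli_jar','bowl','cup','can','whetstone','spoon','tub_grey','tub_yellow','tub_blue'):
  print(n,[(np.round(r['pixel']).tolist(),round(r['score'],2),atz(p,r['pixel'],0)[:2].round(3).tolist()) for p in(s,t) for r in nets.tip_of(p,n)[:1]])
print(robot.observe()['time'])"
```

```text
soy [([261.0, 335.0], 0.8, [0.767, 0.084]), ([285.0, 171.0], 0.96, [0.771, 0.092])]
chilli_jar [([228.0, 297.0], 0.86, [0.762, -0.039]), ([328.0, 172.0], 0.9, [0.767, -0.033])]
bowl [([192.0, 259.0], 0.62, [0.762, -0.18]), ([377.0, 171.0], 0.69, [0.767, -0.175])]
cup [([333.0, 390.0], 0.91, [0.741, 0.268]), ([223.0, 184.0], 0.81, [0.733, 0.272])]
can [([403.0, 242.0], 0.92, [0.36, 0.069]), ([296.0, 312.0], 0.56, [0.364, 0.062])]
whetstone [([307.0, 151.0], 0.81, [0.303, -0.349]), ([451.0, 333.0], 0.85, [0.299, -0.359])]
spoon [([362.0, 203.0], 0.74, [0.339, -0.092]), ([353.0, 317.0], 0.57, [0.347, -0.092])]
tub_grey [([221.0, 156.0], 0.68, [0.498, -0.474]), ([483.0, 255.0], 0.79, [0.513, -0.464])]
tub_yellow [([430.0, 263.0], 0.56, [0.365, 0.155]), ([376.0, 169.0], 0.65, [0.773, -0.173])]
tub_blue []
46.4
```

View pics/f1.png

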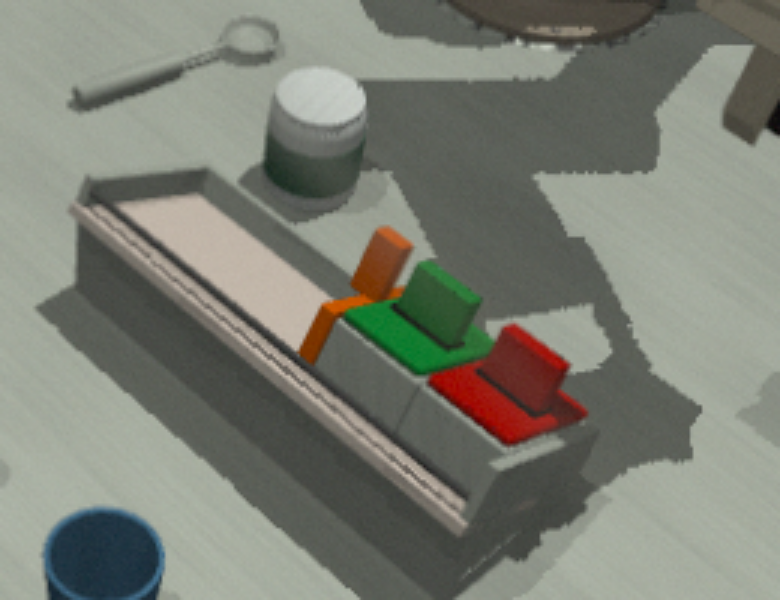

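View pics/f2.png

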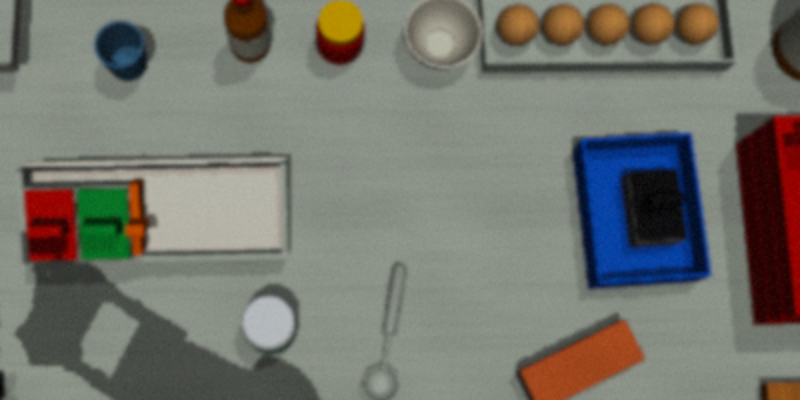

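In the scene view red (505,390), green (420,320) and the stop (350,310) stand flush. The top view agrees, with the grey tub in the basin at (655,205) and the bystanders in place. Handing in.

```bash
python3 -c "
from cell import robot
print(robot.hand_in())"
```

```text
the job is handed in; nothing more can be done
None
```

The restock is done and was handed in at about 46 s of the 210 s allowed; no verdict was reported. Only the red and green tubs were on the counter.

**What I did:**
- I put the grey tub in the basin, then slid the end stop right until it hit its end, at about 27 N.
- I seated red against the left cheek and bottom lip, then green against red and the lip, using contact force to confirm each.
- I slid the stop up to green until the force rose to about 19 N. It travelled about 170 mm, which fits two 70 mm tubs side by side.

**Last checks:**
- **Row:** both final pictures showed red, green and the stop flush, with no gaps visible.
- **Basin and bystanders:** the grey tub was inside the basin. All seven bystanders read within about 1 cm of their starting positions, which is roughly the networks' scatter.
- **Robot:** the gripper was clear of everything.

**Disagreements:**
- The networks reported a yellow tub with scores up to 0.65, at two different spots. The top-view hit lay on the white bowl, and neither final picture shows a yellow tub.
- My first estimate of the stand's left edge was about 5 mm off. I corrected it from where the red tub touched the cheek.

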